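# Ease the spring stop clip off a sash clamp's bar with a wedge

## Robot

A 7-joint arm with a two-finger parallel gripper is mounted at the origin on the work surface. World frame = base frame: x ahead of the robot, y to its left, z up, the work surface at z = 0. Lengths are in m, angles in degrees, forces in N, time in s.
With the tool pointing down it reaches from about 0.35 to 0.9 m from the base axis. Payload 7.2 kg.
Tool frame: the origin (TCP) lies on the centre line of the jaws, within the pads' length; the fingertips stand 8 mm ahead of it and the grasp point (between the pads) lies 11 mm behind it; z points along the fingers, y is the line along which they close (so a half turn about z gives the same grasp; the last joint's range is limited). The gripper opens to 88 mm and grips with 3 to 60 N. Pads are 20 mm wide; open, the fingers measure 115 mm over their backs; the gripper's body (75 mm by 178 mm) begins 61 mm behind the grasp point.
Start: joints at [-69.569, 23.554, -0.728, 91.456, 0.321, 64.991, -4.71], TCP at [0.258, 0.569, 0.231] pointing down, gripper open.
Joint ranges: [-169.25, 169.25], [-16.82, 113.86], [-84.01, 82.57], [7.8, 145.47], [-59.2, 239.2], [7.22, 106.19], [-163.78, 163.78]. Speed limits (degrees/s): [136.94, 136.94, 172.46, 172.46, 180, 180, 180].

## Interface

Orientations are given as a 3x3 rotation matrix whose columns are the frame's x, y, z axes.
In Python, from cell import r, cams, finder gives the robot as it stands.
- The arm moves only by the tool send_rows, never from a script. Its argument "rows" is a list of rows, each an object of numbers: "hand": the finger opening in mm, from 0 to 87.8; "x", "y", "z": the shift along the tool's x, y, z in mm; "wx", "wy", "wz": the turn, a rotation vector about the tool's x, y, z in rad. A call has 1 to 5 rows; each row is the pose to reach, as a shift and turn from the pose commanded when the call began, along the tool's axes at that moment; what a row does not reach only later rows make up. A row lasts 1/8 s, in which the tool goes at most 62.5 mm and 10.7 degrees, less where a joint would pass 70% of its speed; a pose out of reach is approached as far as the arm can. A call with a gripper value outside its range is refused whole. The fingers move at their own pace and stop on an object; the grip force is fixed at half the most. Time passes only in rows, so rows that repeat a pose let the fingers close. It gives the time, the measured TCP pose, the force, the opening and the grip force at its end, in the units of the state.
- r.get_obs(): the state, without advancing time (a new reading comes with each control period).
- cams.camera(name): name is "side" or "top"; returns the picture (480x640x3 uint8, red, green, blue); there is no depth.
- cams.camera_info(name): a dict with "mtx" (3x3 intrinsics, pixels), "k1" (the pictures are not rectified: a ray, as slopes to the right and down, at radius r is drawn at 1 + k1 r^2 times it, then the intrinsics apply), "world_to_cam" (4x4, takes a point from world to camera coordinates). Camera axes: x right, y down, z forward; pixel columns grow to the right and rows downward; lengths in m; the calibration is good to about 2 mm. A picture is of the moment at which its call begins. camera_info takes no time and is no camera call.
- r.close_job(): hands the job in; it is judged then, once.
Trained networks look in the newest picture that a camera, given by its name, has taken for a name from the list of things; names that differ only in an ending like _2 or _b are one class to them, and where a whole thing is asked for, a point or a joint stands for the part that bears it (a point fixed in the world has none). Each returns a list of dicts, best first, with "score" (0 to 1); they miss things now and then, are a little off and sometimes report something else, mostly with a low value. They report only what shows in the picture. A call takes as long as a camera call. They do not tell look-alikes from the thing itself.
- finder.spot_in(camera, query): "centre" ([column, row] in pixels, amid what is visible of it).
- finder.landmark_of(camera, query): "centre" ([column, row] in pixels: a listed point, or the origin of a listed thing).
The state is a dict: "clock": time; "joint_positions": joint angles; "joint_velocities": joint speeds; "effort": joint torques, N m; "position": TCP position; "orientation": TCP orientation; "wrist_force": force on the tool from outside, world axes, zero at the start; "moment": the same for the moment, N m; "opening": opening from 0.0 (shut) to 1.0 (fully open); "grasp_force": force on a finger pad.
Only numpy, scipy, OpenCV 4.12 (cv2) and the standard library are available. Lean on these libraries where they do the work, as an engineer would, in place of code of your own. Each camera call takes 0.05 s, during which the arm holds its last target. There are 200 camera calls.

## Task

The spring clip at the free end of the sash clamp's bar has to come off so that the sliding jaw can be drawn off. Take the narrow hardwood wedge, slide it gently along the top of the bar, thin end first, in under the clip's arch until the clip spreads and rides up free of its groove; never grip, push or pull the clip with the gripper while it is still snapped on, and don't force the wedge: the clip bends and the bar bruises easily. Then put the clip in the parts tray, lay the wedge down on the bench (or in the tray), and leave everything else where it lies.

Things in the scene. Friction and masses are not known exactly. Their poses are not given: they have to be found in the camera images.
- clamp: sash clamp: dark steel bar, 22 mm diameter, level in wooden cradles fixed to the bench. Origin on the bench (z = 0) straight under the clip; the bar runs along its y, axis 60 mm and top 71 mm above the bench. Free end at y = -27; a groove (18 mm diameter) from y = -8 to +8 holds the clip. Only air beside, below and outside the free end. A wedge pressed on it with over 17 N bruises it
- seat (a point): middle of the clip's groove, on the bar's axis 60 mm above the bench: where the clip's origin is while it is snapped on. Axes as the clamp's
- bar_end (a point): top of the bar at its free end, 71 mm above the bench. From here 19 mm of plain bar lead (towards the clamp's +y) to the groove and the clip
- channel_end (a point): top of the bar 68 mm beyond the seat, where two upright steel clutch plates end the jaw's channel. The grey sliding jaw is run up against the clip: a yoke of two walls from y = +6.5 to +75 mm (21 mm apart inside, 37 mm over all, tops 79 mm above the bench) with the bar's top lying bare between them; behind it the jaw plate at y = +117 to +132, 136 mm above the bench
- clip: bright spring-steel clip, strap 12 mm wide (y) bent to an omega 26 mm wide (x), 30 tall. Origin on the bar's axis while snapped on; z up, y along the bar. Two sprung legs hug the bar. Driven up, its toes pass the bar's widest part at 6 mm; after 9 to 12 mm it lets go and stays loose, perched about 14 mm above its seat, its toes on the bar. Weighs 44 g; over 17 N bends it
- crown (a point): middle of the clip's flat crown, on its top, 20 mm above the clip's origin; a rolled bead across the crown's underside at mid-width leaves a window over the bar's top 5 mm high (6.8 at the edges) and 21 mm wide between the cheeks (15 lower down). The upright cheeks, 26 mm over all, reach down 10 mm from the crown's top: once the clip is perched, grip it here from above
- wedge: the narrow hardwood wedge, 110 mm long, 10 wide, about 25 g, flat on its straight underside; origin under its middle, thin end (nose) to +y, butt at y = -55. Its top rises evenly (smooth, waxed) from 3 mm at the nose to 22 mm at y = -11 (16 degrees), then a plain rough block 10 wide and 22 tall to the butt: grip this across its width
- wedge_nose (a point): lower edge of the wedge's nose, 55 mm from its middle, 1 mm above its underside: the nose is 2 mm thick (1 to 3 mm), the underside eased up over its last 6 mm. The push needed under the clip is greatest, about 8 to 14 N, with the nose 9 to 20 mm past the seat, then falls; the clip lets go with the nose 40 to 50 mm past the seat
- tray: shallow open aluminium parts tray fixed to the bench, 90 mm (x) by 120 mm (y), 26 mm tall, walls and floor 3 mm; origin under its middle
- glue_bottle: white wood-glue bottle with a blue cap and paper label, 58 diameter, 190 tall, standing; origin under its middle (sizes in mm). Bystander, to be left alone
- mallet: joiner's wooden mallet lying on the bench, head 60 x 115 x 75 tall, handle 200 long; origin under the head (sizes in mm). Bystander, to be left alone
- screwdriver: screwdriver 200 long with a black handle, lying; origin under its middle (sizes in mm). Bystander, to be left alone
- joint_piece: glued-up T-shaped wooden test joint, 110 x 93 x 35 tall; origin under the longer piece (sizes in mm). Bystander, to be left alone
- offcut: flat wooden offcut 90 x 45 x 20 tall; origin under its middle (sizes in mm). Bystander, to be left alone
- screw_jar: clear screw jar with a metal lid, 52 diameter, 65 tall; origin under its middle (sizes in mm). Bystander, to be left alone
- door_wedge: wide, thick hardwood wedge, 120 long, 40 wide, 8 thick at its thin end and 32 at the butt: much too wide to pass through the clip; origin under its middle, thin end towards its +y (sizes in mm). Bystander, to be left alone
Things that resemble listed ones, but are neither listed nor needed, are in the scene too. What is shaped like the wedge but purple or yellow is not meant.

How it is judged (in metres and radians):
On the way:
1. the clip rides free, 9 mm or more above its seat, with the wedge through under its crown (z of clip in the frame of seat above 0.009 m and distance between clip and seat below 0.03 m and y of wedge_nose in the frame of seat between 0.006 and 0.08 m and x of wedge_nose in the frame of seat between -0.012 and 0.012 m and z of wedge_nose in the frame of seat between 0 and 0.03 m), for 0.1 s.
At the end, for the whole second after the job is handed in: the clip lies at rest within the tray's walls (its origin within 37 mm by 52 mm of the tray's middle and less than 32 mm above its underside), and the wedge lies at rest on the bench or in the tray (origin lower than 35 mm) (x of clip in the frame of tray between -0.037 and 0.037 m and y of clip in the frame of tray between -0.052 and 0.052 m and z of clip in the frame of tray between 0 and 0.032 m and linear speed of each of clip, wedge below 0.03 m/s and height (world z) of wedge below 0.035 m); the robot touches nothing.
It fails at once if the gripper or arm touched the clip (more than 1 N) while it was still snapped on (within 6 mm of its seat) (distance between clip and seat below 0.006 m and contact force between any of the fingers, the arm and clip above 1 N).
It fails at once if the wedge pressed on the clip with more than 17 N (contact force between wedge and clip above 17 N).
It fails at once if the wedge pressed on the clamp with more than 17 N (contact force between wedge and clamp above 17 N).
It fails at once if a bystander was moved by more than 30 mm (distance of any of glue_bottle, mallet, screwdriver, joint_piece, offcut, screw_jar, door_wedge from where it was at the start of the episode above 0.03 m).
It also fails if it takes over 72 s, if anything falls off the work surface, if the arm or the gripper's body presses on something with over 40 N, if the wrist force passes 120 N, or if a joint passes its speed limit or range.

## Working session

There is one attempt and no reset: what is moved stays moved. The work goes in short steps, Python scripts to look and compute and a tool call to move; the robot and the scene stay as the last step left them, time stands still between calls to the robot, and variables do not carry over. Pictures are saved under pics/ and viewed, at most 10 in all, crops included, and the job is handed in when it is done.

Besides the shell and the picture viewer there is one more tool, called after "Request:" in YAML: its name, and indented under it one key for each argument. send_rows: Moves the arm, as the interface text tells. Its arguments: {"type":"object","properties":{"rows":{"type":"array"}},"required":["rows"]}

```bash
mkdir -p pics; cat > h.py <<'E'
import numpy as np, cv2
from cell import r, cams, finder
def ray(n,px):
    i=cams.camera_info(n);K=np.array(i["mtx"]);T=np.array(i["world_to_cam"])
    d=np.array([(px[0]-K[0,2])/K[0,0],(px[1]-K[1,2])/K[1,1]]);u=d.copy()
    for _ in range(20):u=d/(1+i["k1"]*(u@u))
    R=T[:3,:3];return -R.T@T[:3,3],R.T@np.r_[u,1]
def at(n,px,z):
    c,d=ray(n,px);return c+d*(z-c[2])/d[2]
def tri(p,q):
    c1,d1=ray("top",p);c2,d2=ray("side",q)
    s=np.linalg.lstsq(np.c_[d1,-d2],c2-c1,rcond=None)[0]
    a=c1+s[0]*d1;b=c2+s[1]*d2;return (a+b)/2,np.linalg.norm(a-b)
def proj(n,P):
    i=cams.camera_info(n);T=np.array(i["world_to_cam"]);p=T[:3,:3]@np.array(P,float)+T[:3,3];u=p[:2]/p[2]
    u=u*(1+i["k1"]*(u@u));K=np.array(i["mtx"]);return np.array([K[0,0]*u[0]+K[0,2],K[1,1]*u[1]+K[1,2]])
def snap(n,f=None):
    im=cams.camera(n)[:,:,::-1].copy()
    if f:cv2.imwrite("pics/"+f,im)
    return im
E
python3 - <<'E'
from h import *
np.set_printoptions(precision=3,suppress=True)
for n in("top","side"):
    snap(n,n+"0.png");c,_=ray(n,[320,240]);print(n,c)
    for q in("clip","crown","seat","bar_end","channel_end","wedge","wedge_nose","tray","door_wedge","glue_bottle","mallet"):
        print(n,q,[(np.round(d["centre"]),round(d["score"],2)) for d in finder.landmark_of(n,q)[:3]])
E
```

```text
top [ 0.432 -0.049  1.217]
top clip [(array([308., 208.]), 0.51), (array([490., 211.]), 0.47)]
top crown [(array([301., 207.]), 0.42), (array([304., 206.]), 0.28), (array([202., 291.]), 0.25)]
top seat [(array([304., 207.]), 0.65)]
top bar_end [(array([314., 206.]), 0.7), (array([200., 292.]), 0.47)]
top channel_end [(array([280., 202.]), 0.83), (array([249., 324.]), 0.6)]
top wedge [(array([415., 230.]), 0.74), (array([366., 209.]), 0.64), (array([446., 333.]), 0.56)]
top wedge_nose [(array([445., 310.]), 0.79), (array([394., 230.]), 0.76), (array([357., 193.]), 0.52)]
top tray [(array([306., 278.]), 0.7), (array([488., 213.]), 0.29)]
top door_wedge [(array([413., 282.]), 0.93), (array([306., 205.]), 0.65)]
top glue_bottle [(array([400., 167.]), 0.66)]
top mallet [(array([490., 214.]), 0.57), (array([145., 294.]), 0.5)]
side [ 0.34  -0.734  0.947]
side clip [(array([357., 242.]), 0.53)]
side crown [(array([352., 234.]), 0.47), (array([347., 219.]), 0.24)]
side seat [(array([355., 245.]), 0.71), (array([278., 271.]), 0.43)]
side bar_end [(array([354., 247.]), 0.82)]
side channel_end [(array([347., 217.]), 0.59)]
side wedge [(array([377., 369.]), 0.83), (array([374., 313.]), 0.6)]
side wedge_nose [(array([389., 294.]), 0.82), (array([366., 348.]), 0.8), (array([278., 438.]), 0.67)]
side tray [(array([280., 273.]), 0.95)]
side door_wedge [(array([301., 388.]), 0.92), (array([421., 277.]), 0.66)]
side glue_bottle [(array([442., 331.]), 0.67), (array([369., 350.]), 0.59)]
side mallet [(array([434., 457.]), 0.62)]
```

View pics/top0.png

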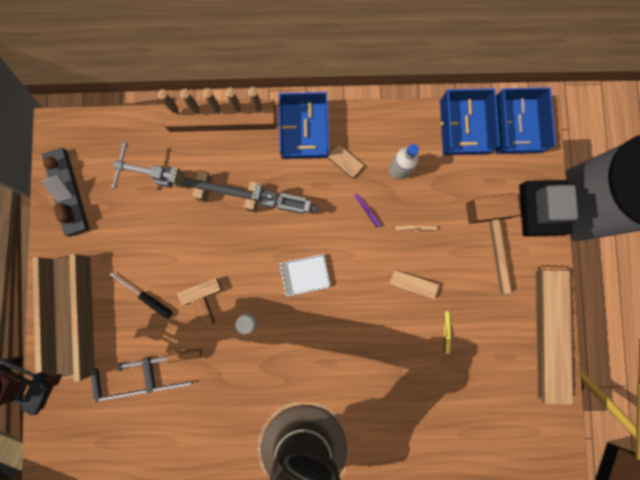

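View pics/side0.png

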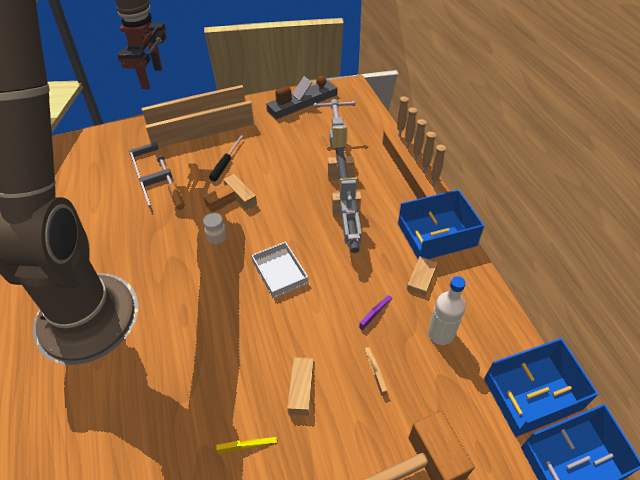

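In the top picture, three things are wedge-shaped: natural wood at (416,229), purple at (368,210) and yellow at (447,332). The plain wood one fits "hardwood, not purple or yellow". The clip is at about (304,207), the tray at (306,275), and the bar's free end at about (316,208). I'll confirm in one enlarged crop.

```bash
python3 - <<'E'
from h import *
np.set_printoptions(precision=4,suppress=True)
t=cv2.imread("pics/top0.png");s=cv2.imread("pics/side0.png")
f=lambda im,x,y,w,h:cv2.resize(im[y:y+h,x:x+w],(400,300),interpolation=cv2.INTER_CUBIC)
cv2.imwrite("pics/crop1.png",np.vstack([np.hstack([f(t,385,205,64,48),f(t,250,180,80,60)]),np.hstack([f(s,340,340,80,60),f(s,310,200,80,60)])]))
for q,z in(("seat",.06),("bar_end",.071),("channel_end",.071),("crown",.08),("wedge",0),("wedge_nose",.001),("tray",0)):
    a=[d["centre"] for d in finder.landmark_of("top",q)][:2];b=[d["centre"] for d in finder.landmark_of("side",q)][:2]
    print(q,[at("top",p,z) for p in a],[at("side",p,z) for p in b])
o=r.get_obs();print(o["clock"],o["position"],o["orientation"],o["wrist_force"])
E
```

```text
seat [array([ 0.6326, -0.0154,  0.06  ])] [array([ 0.6325, -0.0344,  0.06  ]), array([ 0.4458, -0.0524,  0.06  ])]
bar_end [array([ 0.6327, -0.0415,  0.071 ]), array([0.4162, 0.2532, 0.071 ])] [array([ 0.6262, -0.049 ,  0.071 ])]
channel_end [array([0.6437, 0.0449, 0.071 ]), array([0.3336, 0.1286, 0.071 ])] [array([0.6413, 0.0458, 0.071 ])]
crown [array([ 0.6279, -0.0095,  0.08  ]), array([ 0.6317, -0.0168,  0.08  ])] [array([ 0.6302, -0.019 ,  0.08  ]), array([0.6358, 0.0311, 0.08  ])]
wedge [array([ 0.5721, -0.3174,  0.    ]), array([ 0.633 , -0.1857,  0.    ])] [array([ 0.5817, -0.3138,  0.    ]), array([ 0.6249, -0.1847,  0.    ])]
wedge_nose [array([ 0.3521, -0.3885,  0.001 ]), array([ 0.5741, -0.2597,  0.001 ])] [array([ 0.6763, -0.1487,  0.001 ]), array([ 0.5777, -0.2633,  0.001 ])]
tray [array([ 0.4483, -0.0156,  0.    ]), array([ 0.6149, -0.5236,  0.    ])] [array([ 0.4573, -0.0142,  0.    ])]
1.9 [0.2576 0.5694 0.2306] [[-0.9111  0.4121  0.    ]
 [ 0.4121  0.9111 -0.    ]
 [-0.      0.     -1.    ]] [ 0.0955  0.3169 -0.6275]
```

View pics/crop1.png

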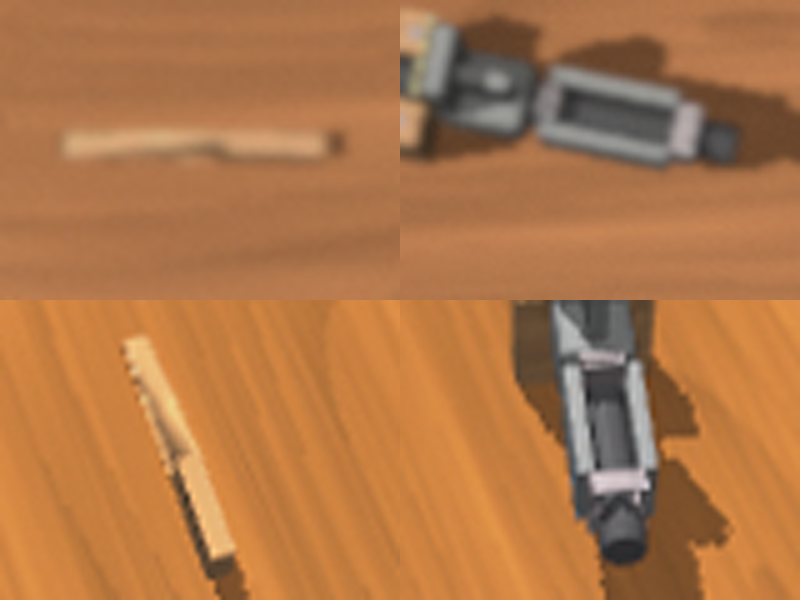

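The crop confirms it: the plain wedge lies with its nose at (395,228) and its butt at (439,228) in the top picture. The clip's pinkish crown is at top (307,206) and side (354,236), and the bar's end is at top (317.5,208).

```bash
python3 - <<'E'
from h import *
np.set_printoptions(precision=4,suppress=True)
print("crown",at("top",[307,206],.08),at("side",[353.8,236.2],.08))
print("barend",at("top",[317.6,208.4],.063)); print("chan",at("top",[279.6,201],.08),at("side",[350.5,211.3],.08))
# wedge mask by colour: brightest against the bench
for n,(x,y,w,h) in(("top",(388,220,58,16)),("side",(358,342,36,60))):
    im=np.mean([snap(n) for _ in range(3)],0)[y:y+h,x:x+w]
    big=cv2.resize(im,None,fx=4,fy=4,interpolation=cv2.INTER_CUBIC)
    bl=np.median(im.reshape(-1,3),0);d=big-bl;m=((d[:,:,1]>28)).astype(np.uint8)
    k,l,st,ce=cv2.connectedComponentsWithStats(m);i=1+np.argmax(st[1:,4])
    p=np.argwhere(l==i)[:,::-1].astype(np.float32);rc=cv2.minAreaRect(p)
    print(n,st[i,4]);B=cv2.boxPoints(rc)/4+[x-.375,y-.375]
    print(B,[at(n,b,.012) for b in B])
# clip mask by pinkish brightness
for n,(x,y,w,h) in(("top",(296,196,28,24)),("side",(340,222,30,30))):
    im=snap(n)[y:y+h,x:x+w].astype(float);big=cv2.resize(im,None,fx=4,fy=4,interpolation=cv2.INTER_CUBIC)
    m=((big.min(2)>150)&(big[:,:,2]>big[:,:,1]+6)).astype(np.uint8)
    k,l,st,ce=cv2.connectedComponentsWithStats(m);i=1+np.argmax(st[1:,4])
    rc=cv2.minAreaRect(np.argwhere(l==i)[:,::-1].astype(np.float32));B=cv2.boxPoints(rc)/4+[x-.375,y-.375]
    print(n,st[i,4],ce[i]/4+[x-.375,y-.375],at(n,ce[i]/4+[x-.375,y-.375],.08));print([at(n,b,.08) for b in B])
E
```

```text
crown [ 0.6312 -0.0243  0.08  ] [ 0.633  -0.0254  0.08  ]
barend [ 0.6272 -0.0515  0.063 ]
chan [0.646  0.0462 0.08  ] [0.6526 0.0514 0.08  ]
top 1750
[[395.0814 225.3131]
 [435.8342 224.7769]
 [435.888  228.865 ]
 [395.1352 229.4012]] [array([ 0.5843, -0.2615,  0.012 ]), array([ 0.5831, -0.3729,  0.012 ]), array([ 0.5719, -0.3725,  0.012 ]), array([ 0.573 , -0.2612,  0.012 ])]
side 3209
[[363.0374 348.3028]
 [369.0683 345.6224]
 [388.2126 388.6972]
 [382.1817 391.3776]] [array([ 0.5689, -0.2668,  0.012 ]), array([ 0.583 , -0.2648,  0.012 ]), array([ 0.5847, -0.3666,  0.012 ]), array([ 0.5713, -0.3681,  0.012 ])]
top 455 [306.458  205.5415] [ 0.6325 -0.0229  0.08  ]
[array([ 0.6225, -0.0157,  0.08  ]), array([ 0.6452, -0.0209,  0.08  ]), array([ 0.643, -0.03 ,  0.08 ]), array([ 0.6204, -0.0247,  0.08  ])]
side 651 [353.2225 235.6235] [ 0.6324 -0.0233  0.08  ]
[array([ 0.6222, -0.0145,  0.08  ]), array([ 0.6464, -0.0196,  0.08  ]), array([ 0.6425, -0.0325,  0.08  ]), array([ 0.6184, -0.0274,  0.08  ])]
```

```bash
python3 - <<'E'
from h import *
np.set_printoptions(precision=4,suppress=True)
for q in("glue_bottle","tray","door_wedge"):
    print(q,[at(n,d["centre"],0) for n in("top","side") for d in finder.landmark_of(n,q)[:1]])
# bottle cap in both
print("cap",tri([412,151],[458,284]))
# tray rim corners from top
im=cv2.imread("pics/top0.png");t=im[245:305,270:340].astype(float);t=cv2.resize(t,None,fx=4,fy=4,interpolation=cv2.INTER_CUBIC)
m=((t.min(2)>120)).astype(np.uint8);k,l,st,ce=cv2.connectedComponentsWithStats(m);i=1+np.argmax(st[1:,4])
B=cv2.boxPoints(cv2.minAreaRect(np.argwhere(l==i)[:,::-1].astype(np.float32)))/4+[270-.375,245-.375]
Q=np.array([at("top",b,.02) for b in B]);print("tray",Q,Q.mean(0))
# bar: dark pixels between x=205..245 in top
cs=[]
for x in range(208,243,2):
    c=im[180:200,x].astype(float).sum(1);w=np.clip(230-c,0,None);
    if w.sum()>100: cs.append([x,180+(w*np.arange(20)).sum()/w.sum()])
P=np.array([at("top",c,.064) for c in cs]);v=np.polyfit(P[:,1],P[:,0],1);print("bar",v,np.degrees(np.arctan(v[0])),"x at y=-.023",np.polyval(v,-.023),np.std(P[:,0]-np.polyval(v,P[:,1])))
E
```

```text
glue_bottle [array([ 0.74 , -0.287,  0.   ]), array([ 0.7393, -0.2836,  0.    ])]
tray [array([ 0.4522, -0.0124,  0.    ]), array([ 0.4544, -0.016 ,  0.    ])]
door_wedge [array([ 0.4301, -0.3098,  0.    ]), array([ 0.425 , -0.3032,  0.    ])]
cap (array([ 0.7424, -0.2801,  0.1804]), np.float64(0.0037505085370046))
tray [[ 0.4909  0.0588  0.02  ]
 [ 0.5136 -0.0647  0.02  ]
 [ 0.4206 -0.0816  0.02  ]
 [ 0.3982  0.041   0.02  ]] [ 0.4558 -0.0116  0.02  ]
bar [-0.1944  0.7298] -11.000641060156365 x at y=-.023 0.7342240242584779 0.0035900595850446295
```

Request:
send_rows:
  rows:
    - {"x": -37.8, "y": -40}
    - {"x": -75.6, "y": -80}
    - {"x": -113.4, "y": -120}
    - {"x": -151.2, "y": -160}
    - {"x": -189, "y": -200}

```text
validation failed for argument at $.ro...
```

Request:
send_rows:
  rows:
    - {"x": -37.8, "y": -40}
    - {"x": -75.6, "y": -80}
    - {"x": -113.4, "y": -120}
    - {"x": -151.2, "y": -160}
    - {"x": -189, "y": -200}

```text
validation failed for argument at $.ro...
```

Request:
send_rows:
  rows:
    - {"hand": 80, "x": -37.8, "y": -40, "z": 0, "wx": 0, "wy": 0, "wz": 0}
    - {"hand": 80, "x": -75.6, "y": -80, "z": 0, "wx": 0, "wy": 0, "wz": 0}
    - {"hand": 80, "x": -113.4, "y": -120, "z": 0, "wx": 0, "wy": 0, "wz": 0}
    - {"hand": 80, "x": -151.2, "y": -160, "z": 0, "wx": 0, "wy": 0, "wz": 0}
    - {"hand": 80, "x": -189, "y": -200, "z": 0, "wx": 0, "wy": 0, "wz": 0}

```text
clock: 3.22
position: [0.3479, 0.3077, 0.2309]
orientation: [[-0.911, 0.412, 0.001], [0.412, 0.911, 0.001], [-0.0, 0.001, -1.0]]
wrist_force: [1.6, 0.5, 0.4]
opening: 0.909
grasp_force: 0.0
```

Request:
send_rows:
  rows:
    - {"hand": 60, "x": -37.8, "y": -40, "z": 0, "wx": 0, "wy": 0, "wz": 0}
    - {"hand": 60, "x": -75.6, "y": -80, "z": 0, "wx": 0, "wy": 0, "wz": 0}
    - {"hand": 60, "x": -113.4, "y": -120, "z": 0, "wx": 0, "wy": 0, "wz": 0}
    - {"hand": 60, "x": -151.2, "y": -160, "z": 0, "wx": 0, "wy": 0, "wz": 0}
    - {"hand": 60, "x": -189, "y": -200, "z": 0, "wx": 0, "wy": 0, "wz": 0}

```text
clock: 3.85
position: [0.4376, 0.0475, 0.2311]
orientation: [[-0.911, 0.412, 0.001], [0.412, 0.911, 0.001], [-0.001, 0.001, -1.0]]
wrist_force: [0.4, 0.6, -0.2]
opening: 0.685
grasp_force: 0.0
```

Request:
send_rows:
  rows:
    - {"hand": 40, "x": -37.8, "y": -40, "z": 0, "wx": 0, "wy": 0, "wz": 0}
    - {"hand": 40, "x": -75.6, "y": -80, "z": 0, "wx": 0, "wy": 0, "wz": 0}
    - {"hand": 40, "x": -113.4, "y": -120, "z": 0, "wx": 0, "wy": 0, "wz": 0}
    - {"hand": 40, "x": -151.2, "y": -160, "z": 0, "wx": 0, "wy": 0, "wz": 0}
    - {"hand": 40, "x": -189, "y": -200, "z": 0, "wx": 0, "wy": 0, "wz": 0}

```text
clock: 4.47
position: [0.5276, -0.2124, 0.2308]
orientation: [[-0.911, 0.411, 0.001], [0.411, 0.911, 0.0], [-0.001, 0.0, -1.0]]
wrist_force: [1.2, -0.6, -0.7]
opening: 0.452
grasp_force: 0.0
```

Request:
send_rows:
  rows:
    - {"hand": 40, "x": -25, "y": -27, "z": 10, "wx": 0, "wy": 0, "wz": 0.18}
    - {"hand": 40, "x": -50, "y": -54, "z": 20, "wx": 0, "wy": 0, "wz": 0.36}
    - {"hand": 40, "x": -75, "y": -81, "z": 30, "wx": 0, "wy": 0, "wz": 0.54}
    - {"hand": 40, "x": -100, "y": -105, "z": 40, "wx": 0, "wy": 0, "wz": 0.72}
    - {"hand": 40, "x": -106.7, "y": -112.8, "z": 50, "wx": 0, "wy": 0, "wz": 0.9}

```text
clock: 5.1
position: [0.5777, -0.36, 0.18]
orientation: [[-0.236, 0.972, -0.0], [0.972, 0.236, -0.001], [-0.001, -0.001, -1.0]]
wrist_force: [0.3, -0.2, -0.6]
opening: 0.454
grasp_force: 0.0
```

Request:
send_rows:
  rows:
    - {"hand": 40, "x": 2, "y": 0.5, "z": 20, "wx": 0, "wy": 0, "wz": 0.15}
    - {"hand": 40, "x": 3, "y": 0.7, "z": 55, "wx": 0, "wy": 0, "wz": 0.245}
    - {"hand": 40, "x": 3, "y": 0.7, "z": 100, "wx": 0, "wy": 0, "wz": 0.245}
    - {"hand": 40, "x": 3, "y": 0.7, "z": 125, "wx": 0, "wy": 0, "wz": 0.245}
    - {"hand": 40, "x": 3, "y": 0.7, "z": 135, "wx": 0, "wy": 0, "wz": 0.245}

```text
clock: 5.72
position: [0.577, -0.3539, 0.044]
orientation: [[-0.001, 1.0, -0.002], [1.0, 0.001, 0.001], [0.001, -0.002, -1.0]]
wrist_force: [-0.1, -0.8, 0.6]
opening: 0.454
grasp_force: 0.0
```

```bash
python3 - <<'E'
from h import *
a=snap("top");b=snap("side")
f=lambda im,x,y,w,h:cv2.resize(im[y:y+h,x:x+w],(400,300),interpolation=cv2.INTER_CUBIC)
cv2.imwrite("pics/g1.png",np.hstack([f(a,375,195,80,60),f(b,330,325,80,60)]))
E
```

```text
(no output)
```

View pics/g1.png

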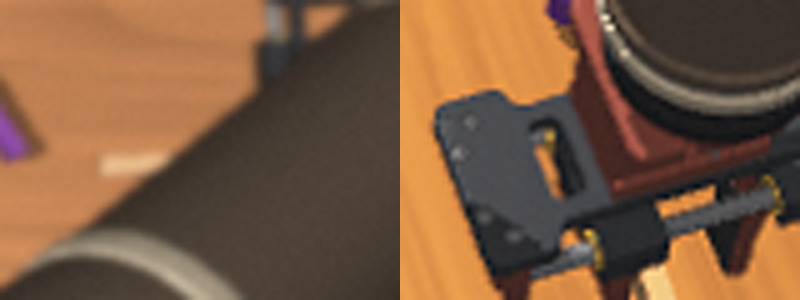

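Only the nose shows in the top picture at (394,227). In the side picture, the butt shows between the fingers. I'm lowering and gripping.

Request:
send_rows:
  rows:
    - {"hand": 40, "x": -3, "y": 0, "z": 20, "wx": 0, "wy": 0, "wz": 0}
    - {"hand": 40, "x": -3, "y": 0, "z": 33, "wx": 0, "wy": 0, "wz": 0}
    - {"hand": 40, "x": -3, "y": 0, "z": 33, "wx": 0, "wy": 0, "wz": 0}
    - {"hand": 4, "x": -3, "y": 0, "z": 33, "wx": 0, "wy": 0, "wz": 0}
    - {"hand": 4, "x": -3, "y": 0, "z": 33, "wx": 0, "wy": 0, "wz": 0}

```text
clock: 6.45
position: [0.5779, -0.3578, 0.0132]
orientation: [[-0.001, 1.0, 0.001], [1.0, 0.001, -0.0], [-0.0, 0.001, -1.0]]
wrist_force: [-0.5, -0.3, -0.2]
opening: 0.267
grasp_force: 0.0
```

Request:
send_rows:
  rows:
    - {"hand": 4, "x": 0, "y": 0, "z": 0, "wx": 0, "wy": 0, "wz": 0}
    - {"hand": 4, "x": 0, "y": 0, "z": 0, "wx": 0, "wy": 0, "wz": 0}
    - {"hand": 4, "x": 0, "y": 0, "z": 0, "wx": 0, "wy": 0, "wz": 0}

```text
clock: 6.82
position: [0.5778, -0.3576, 0.013]
orientation: [[-0.001, 1.0, 0.001], [1.0, 0.001, -0.0], [-0.0, 0.001, -1.0]]
wrist_force: [-0.5, -1.0, 3.7]
opening: 0.112
grasp_force: 30.0
```

Request:
send_rows:
  rows:
    - {"hand": 4, "x": 0, "y": 0, "z": -20, "wx": 0, "wy": 0, "wz": 0}
    - {"hand": 4, "x": 0, "y": 0, "z": -60, "wx": 0, "wy": 0, "wz": 0}
    - {"hand": 4, "x": 30, "y": 4, "z": -95, "wx": 0, "wy": 0, "wz": 0.05}
    - {"hand": 4, "x": 70, "y": 10, "z": -105, "wx": 0, "wy": 0, "wz": 0.13}
    - {"hand": 4, "x": 110, "y": 15, "z": -105, "wx": 0, "wy": 0, "wz": 0.218}

```text
clock: 7.45
position: [0.5934, -0.247, 0.1203]
orientation: [[0.219, 0.976, 0.003], [0.976, -0.219, -0.0], [0.0, 0.003, -1.0]]
wrist_force: [-0.1, 1.0, -0.3]
opening: 0.111
grasp_force: 30.0
```

```bash
python3 - <<'E'
from h import *
np.set_printoptions(precision=4,suppress=True)
a=snap("top");b=snap("side");cv2.imwrite("pics/a.png",a);cv2.imwrite("pics/b.png",b)
print(r.get_obs()["position"],finder.landmark_of("top","wedge_nose")[:3],finder.landmark_of("side","wedge_nose")[:3])
f=lambda im,x,y,w,h:cv2.resize(im[y:y+h,x:x+w],(400,300),interpolation=cv2.INTER_CUBIC)
cv2.imwrite("pics/g2.png",np.vstack([np.hstack([f(a,290,190,96,72),f(b,320,220,96,72)]),np.hstack([f(a,130,150,200,75)[:300],f(b,310,80,96,150)])]))
E
```

```text
[ 0.5945 -0.2416  0.1184] [{'centre': [444.5, 311.8], 'score': 0.66}, {'centre': [353.1, 187.7], 'score': 0.51}, {'centre': [358.1, 211.8], 'score': 0.49}] [{'centre': [277.3, 436.2], 'score': 0.91}, {'centre': [389.3, 296.8], 'score': 0.59}, {'centre': [300.8, 385.4], 'score': 0.51}]
```

View pics/g2.png

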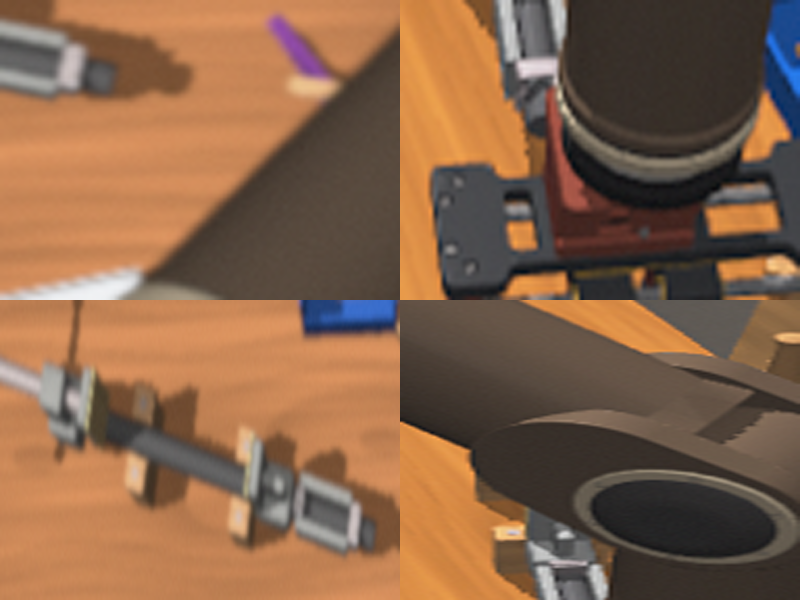

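The nose shows at top (359,210). The bar and yoke run from (185,181) to (317,208). The side view is blocked by the gripper. I'll refine the bar line by saturation.

```bash
python3 - <<'E'
from h import *
np.set_printoptions(precision=4,suppress=True)
im=cv2.imread("pics/top0.png").astype(float)
def cen(x,lo,hi):
    c=im[lo:hi,x];s=(c[:,2]-c[:,0]) # wood: R-B large
    s=cv2.resize(s.reshape(-1,1),(1,(hi-lo)*8),interpolation=cv2.INTER_LINEAR).ravel()
    i=np.where(s<30)[0]
    return lo+(i.min()+i.max())/16+.03-.5+.5-.5,(i.max()-i.min())/8
R=[]
for x in list(range(212,240,2))+list(range(286,305,2))+[313,314,315]:
    y0=208.3+(x-317)*.207
    c,w=cen(x,int(y0-10),int(y0+10));z=.062 if x<245 or x>310 else .079
    P=at("top",[x,c],z);R.append(np.r_[x,c,w,P[:2]])
R=np.array(R);print(R)
for lab,m in(("bar",R[:,0]<245),("yoke",(R[:,0]>280)&(R[:,0]<310)),("both",R[:,0]>0)):
    v=np.polyfit(R[m,4],R[m,3],1);print(lab,np.degrees(np.arctan(v[0])),np.polyval(v,-.023),np.std(R[m,3]-np.polyval(v,R[m,4])))
print("nose",at("top",[359.1,210.3],.1075))
E
```

```text
[[212.     186.905    8.5      0.6913   0.2252]
 [214.     187.28     8.25     0.6902   0.2199]
 [216.     187.7175   8.375    0.6889   0.2146]
 [218.     188.155    8.5      0.6876   0.2094]
 [220.     188.5925   8.375    0.6863   0.2041]
 [222.     188.9675   8.375    0.6852   0.1988]
 [224.     189.2175   7.875    0.6844   0.1935]
 [226.     189.4675   7.625    0.6836   0.1883]
 [228.     189.905    7.5      0.6823   0.183 ]
 [230.     190.3425   7.625    0.681    0.1777]
 [232.     190.655    7.5      0.68     0.1725]
 [234.     191.155    7.5      0.6785   0.1672]
 [236.     191.53     7.5      0.6774   0.162 ]
 [238.     191.8425   7.375    0.6764   0.1567]
 [286.     201.4675  15.875    0.6446   0.0297]
 [288.     202.03    16.       0.643    0.0246]
 [290.     202.405   16.       0.6419   0.0194]
 [292.     202.8425  15.875    0.6406   0.0143]
 [294.     203.28    16.       0.6393   0.0092]
 [296.     203.7175  16.125    0.6381   0.004 ]
 [298.     204.0925  16.125    0.637   -0.0011]
 [300.     204.4675  16.125    0.6359  -0.0063]
 [302.     204.78    15.75     0.6349  -0.0114]
 [304.     204.4675  14.125    0.6356  -0.0166]
 [313.     207.905    8.       0.629   -0.0395]
 [314.     208.0925   7.875    0.6284  -0.0421]
 [315.     208.2175   7.625    0.628   -0.0447]]
bar 12.178776392556642 0.637625045234722 0.0001941065956817939
yoke 11.922359826457392 0.6328290846397084 0.0005794978031904235
both 13.488652885678551 0.63235792178645 0.0006793296985267413
nose [ 0.6124 -0.1557  0.1075]
```

Request:
send_rows:
  rows:
    - {"hand": 4, "x": 30, "y": -4, "z": 0, "wx": 0, "wy": 0, "wz": 0.005}
    - {"hand": 4, "x": 70, "y": -9, "z": 2, "wx": 0, "wy": 0, "wz": 0.005}
    - {"hand": 4, "x": 91, "y": -11, "z": 5, "wx": 0, "wy": 0, "wz": 0.005}
    - {"hand": 4, "x": 91, "y": -11, "z": 8, "wx": 0, "wy": 0, "wz": 0.005}
    - {"hand": 4, "x": 91, "y": -11, "z": 8, "wx": 0, "wy": 0, "wz": 0.005}

```text
clock: 8.28
position: [0.6008, -0.1585, 0.1097]
orientation: [[0.222, 0.975, -0.0], [0.975, -0.222, -0.001], [-0.001, 0.0, -1.0]]
wrist_force: [-0.1, -0.4, -1.0]
opening: 0.111
grasp_force: 30.0
```

```bash
python3 - <<'E'
from h import *
np.set_printoptions(precision=4,suppress=True)
cams.camera("top");cams.camera("top");o=r.get_obs();print(o["position"],o["wrist_force"],o["orientation"])
a=snap("top");b=snap("side");cv2.imwrite("pics/a2.png",a)
f=lambda im,x,y,w,h:cv2.resize(im[y:y+h,x:x+w],(400,400),interpolation=cv2.INTER_CUBIC)
cv2.imwrite("pics/g3.png",np.hstack([f(a,298,188,50,50),f(b,325,215,50,50)]))
E
```

```text
[ 0.6009 -0.1585  0.1099] [-0.1024 -0.7235 -0.3158] [[ 0.2225  0.9749  0.0001]
 [ 0.9749 -0.2225 -0.0011]
 [-0.001   0.0004 -1.    ]]
```

View pics/g3.png

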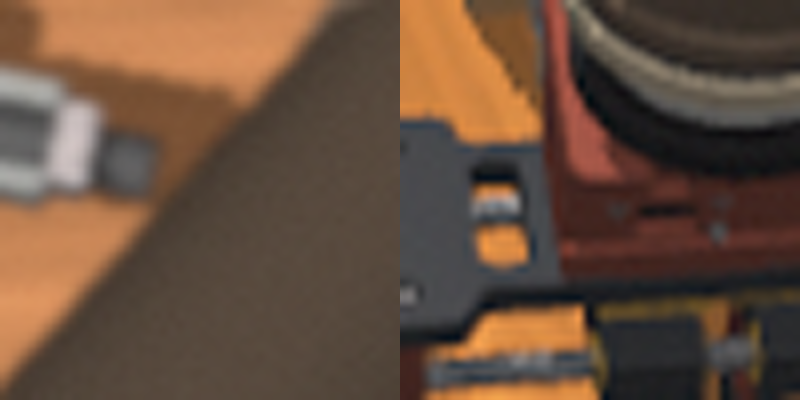

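The nose is hidden from both cameras here, so I'll go on by the known grip offset (nose about 95 mm ahead of the TCP) and feel for the bar top with the wrist force.

Request:
send_rows:
  rows:
    - {"hand": 4, "x": 0, "y": 1, "z": 8, "wx": 0, "wy": 0, "wz": 0.004}
    - {"hand": 4, "x": 8, "y": 1, "z": 16, "wx": 0, "wy": 0, "wz": 0.004}
    - {"hand": 4, "x": 16, "y": 1, "z": 20, "wx": 0, "wy": 0, "wz": 0.004}
    - {"hand": 4, "x": 24, "y": 1, "z": 21, "wx": 0, "wy": 0, "wz": 0.004}
    - {"hand": 4, "x": 28, "y": 1, "z": 21, "wx": 0, "wy": 0, "wz": 0.004}

```text
clock: 9.1
position: [0.6088, -0.1282, 0.0886]
orientation: [[0.223, 0.975, -0.0], [0.975, -0.223, 0.0], [0.0, -0.0, -1.0]]
wrist_force: [0.8, 0.1, 0.5]
opening: 0.112
grasp_force: 30.0
```

Request:
send_rows:
  rows:
    - {"hand": 4, "x": 0, "y": 0, "z": 1, "wx": 0, "wy": 0, "wz": 0}
    - {"hand": 4, "x": 0, "y": 0, "z": 2, "wx": 0, "wy": 0, "wz": 0}
    - {"hand": 4, "x": 0, "y": 0, "z": 2, "wx": 0, "wy": 0, "wz": 0}

```text
clock: 9.48
position: [0.6084, -0.1296, 0.0867]
orientation: [[0.225, 0.974, 0.0], [0.974, -0.225, -0.0], [-0.0, 0.0, -1.0]]
wrist_force: [-0.1, 0.3, -0.8]
opening: 0.11
grasp_force: 30.0
```

Request:
send_rows:
  rows:
    - {"hand": 4, "x": 0, "y": 0, "z": 0.7, "wx": 0, "wy": 0, "wz": 0}
    - {"hand": 4, "x": 0, "y": 0, "z": 1.4, "wx": 0, "wy": 0, "wz": 0}
    - {"hand": 4, "x": 0, "y": 0, "z": 1.4, "wx": 0, "wy": 0, "wz": 0}

```text
clock: 9.85
position: [0.6084, -0.1292, 0.0852]
orientation: [[0.224, 0.975, -0.0], [0.975, -0.224, 0.0], [0.0, -0.0, -1.0]]
wrist_force: [0.6, 0.0, -0.0]
opening: 0.108
grasp_force: 30.0
```

Request:
send_rows:
  rows:
    - {"hand": 4, "x": 0, "y": 0, "z": 0.5, "wx": 0, "wy": 0, "wz": 0}
    - {"hand": 4, "x": 0, "y": 0, "z": 0.5, "wx": 0, "wy": 0, "wz": 0}

```text
clock: 10.1
position: [0.6085, -0.1292, 0.0847]
orientation: [[0.224, 0.975, -0.0], [0.975, -0.224, 0.0], [-0.0, -0.0, -1.0]]
wrist_force: [-0.7, -0.0, -0.2]
opening: 0.112
grasp_force: 30.0
```

Request:
send_rows:
  rows:
    - {"hand": 4, "x": 0, "y": 0, "z": 0.5, "wx": 0, "wy": 0, "wz": 0}
    - {"hand": 4, "x": 0, "y": 0, "z": 0.5, "wx": 0, "wy": 0, "wz": 0}

```text
clock: 10.35
position: [0.6085, -0.1292, 0.0842]
orientation: [[0.224, 0.975, -0.0], [0.975, -0.224, 0.0], [0.0, -0.0, -1.0]]
wrist_force: [0.1, 0.5, 0.1]
opening: 0.113
grasp_force: 30.0
```

Request:
send_rows:
  rows:
    - {"hand": 4, "x": 0, "y": 0, "z": 0.5, "wx": 0, "wy": 0, "wz": 0}
    - {"hand": 4, "x": 0, "y": 0, "z": 0.5, "wx": 0, "wy": 0, "wz": 0}

```text
clock: 10.6
position: [0.6085, -0.1293, 0.0838]
orientation: [[0.224, 0.975, 0.0], [0.975, -0.224, 0.0], [0.0, 0.0, -1.0]]
wrist_force: [-0.7, -0.8, 0.7]
opening: 0.111
grasp_force: 30.0
```

Request:
send_rows:
  rows:
    - {"hand": 4, "x": 0, "y": 0, "z": 0.4, "wx": 0, "wy": 0, "wz": 0}
    - {"hand": 4, "x": 0, "y": 0, "z": 0.4, "wx": 0, "wy": 0, "wz": 0}

```text
clock: 10.85
position: [0.6086, -0.1293, 0.0835]
orientation: [[0.224, 0.975, 0.0], [0.975, -0.224, 0.0], [0.0, 0.0, -1.0]]
wrist_force: [-0.8, 0.6, 1.7]
opening: 0.111
grasp_force: 30.0
```

Contact came at TCP z 83.6 mm, as expected (84). Advancing gently.

Request:
send_rows:
  rows:
    - {"hand": 4, "x": 2, "y": 0, "z": -0.1, "wx": 0, "wy": 0, "wz": 0}
    - {"hand": 4, "x": 4, "y": 0, "z": -0.1, "wx": 0, "wy": 0, "wz": 0}
    - {"hand": 4, "x": 6, "y": 0, "z": -0.1, "wx": 0, "wy": 0, "wz": 0}

```text
clock: 11.22
position: [0.61, -0.1234, 0.0836]
orientation: [[0.224, 0.975, 0.0], [0.975, -0.224, -0.0], [-0.0, 0.0, -1.0]]
wrist_force: [0.3, -1.8, 1.9]
opening: 0.113
grasp_force: 30.0
```

Request:
send_rows:
  rows:
    - {"hand": 4, "x": 1, "y": 0, "z": 0, "wx": 0, "wy": 0, "wz": 0}
    - {"hand": 4, "x": 2, "y": 0, "z": 0, "wx": 0, "wy": 0, "wz": 0}
    - {"hand": 4, "x": 3, "y": 0, "z": 0, "wx": 0, "wy": 0, "wz": 0}

```text
clock: 11.6
position: [0.6105, -0.1205, 0.0835]
orientation: [[0.224, 0.975, 0.0], [0.975, -0.224, -0.0], [-0.0, 0.0, -1.0]]
wrist_force: [-0.5, -1.2, 3.3]
opening: 0.114
grasp_force: 30.0
```

Request:
send_rows:
  rows:
    - {"hand": 4, "x": 1, "y": 0, "z": 0, "wx": 0, "wy": 0, "wz": 0}
    - {"hand": 4, "x": 2, "y": 0, "z": 0, "wx": 0, "wy": 0, "wz": 0}
    - {"hand": 4, "x": 3, "y": 0, "z": 0, "wx": 0, "wy": 0, "wz": 0}

```text
clock: 11.98
position: [0.6112, -0.1175, 0.0835]
orientation: [[0.224, 0.975, 0.0], [0.975, -0.224, -0.0], [-0.0, 0.0, -1.0]]
wrist_force: [-0.6, -1.5, 4.4]
opening: 0.108
grasp_force: 30.0
```

Request:
send_rows:
  rows:
    - {"hand": 4, "x": 1, "y": 0, "z": -0.3, "wx": 0, "wy": 0, "wz": 0}
    - {"hand": 4, "x": 2, "y": 0, "z": -0.3, "wx": 0, "wy": 0, "wz": 0}
    - {"hand": 4, "x": 3, "y": 0, "z": -0.3, "wx": 0, "wy": 0, "wz": 0}

```text
clock: 12.35
position: [0.6118, -0.1144, 0.0837]
orientation: [[0.224, 0.975, -0.0], [0.975, -0.224, 0.0], [0.0, -0.0, -1.0]]
wrist_force: [-0.1, -1.5, 3.0]
opening: 0.114
grasp_force: 30.0
```

Request:
send_rows:
  rows:
    - {"hand": 4, "x": 1, "y": 0, "z": 0, "wx": 0, "wy": 0, "wz": 0}
    - {"hand": 4, "x": 2, "y": 0, "z": 0, "wx": 0, "wy": 0, "wz": 0}
    - {"hand": 4, "x": 3, "y": 0, "z": 0, "wx": 0, "wy": 0, "wz": 0}

```text
clock: 12.72
position: [0.6125, -0.1116, 0.0837]
orientation: [[0.224, 0.975, -0.0], [0.975, -0.224, 0.0], [0.0, -0.0, -1.0]]
wrist_force: [-0.3, -0.2, 3.0]
opening: 0.112
grasp_force: 30.0
```

Request:
send_rows:
  rows:
    - {"hand": 4, "x": 1, "y": 0, "z": 0, "wx": 0, "wy": 0, "wz": 0}
    - {"hand": 4, "x": 2, "y": 0, "z": 0, "wx": 0, "wy": 0, "wz": 0}
    - {"hand": 4, "x": 3, "y": 0, "z": 0, "wx": 0, "wy": 0, "wz": 0}

```text
clock: 13.1
position: [0.6131, -0.1094, 0.0838]
orientation: [[0.224, 0.974, 0.0], [0.974, -0.224, -0.001], [-0.001, 0.0, -1.0]]
wrist_force: [-1.4, -4.0, 3.5]
opening: 0.109
grasp_force: 30.0
```

Request:
send_rows:
  rows:
    - {"hand": 4, "x": 0.7, "y": 0, "z": -0.6, "wx": 0, "wy": 0, "wz": 0}
    - {"hand": 4, "x": 1.4, "y": 0, "z": -0.6, "wx": 0, "wy": 0, "wz": 0}
    - {"hand": 4, "x": 2, "y": 0, "z": -0.6, "wx": 0, "wy": 0, "wz": 0}

```text
clock: 13.48
position: [0.6132, -0.1082, 0.0842]
orientation: [[0.225, 0.974, -0.001], [0.974, -0.225, -0.002], [-0.002, -0.0, -1.0]]
wrist_force: [-1.6, -7.0, 1.4]
opening: 0.115
grasp_force: 30.0
```

Request:
send_rows:
  rows:
    - {"hand": 4, "x": 0.7, "y": 0, "z": 0, "wx": 0, "wy": 0, "wz": 0}
    - {"hand": 4, "x": 1.4, "y": 0, "z": 0, "wx": 0, "wy": 0, "wz": 0}
    - {"hand": 4, "x": 2, "y": 0, "z": 0, "wx": 0, "wy": 0, "wz": 0}

```text
clock: 13.85
position: [0.6133, -0.1075, 0.0843]
orientation: [[0.226, 0.974, -0.001], [0.974, -0.226, -0.003], [-0.003, 0.0, -1.0]]
wrist_force: [-1.7, -10.2, 2.4]
opening: 0.107
grasp_force: 30.0
```

Request:
send_rows:
  rows:
    - {"hand": 4, "x": 0.4, "y": 0, "z": -0.2, "wx": 0, "wy": 0, "wz": 0}
    - {"hand": 4, "x": 0.8, "y": 0, "z": -0.4, "wx": 0, "wy": 0, "wz": 0}
    - {"hand": 4, "x": 0.8, "y": 0, "z": -0.4, "wx": 0, "wy": 0, "wz": 0}

```text
clock: 14.22
position: [0.6133, -0.107, 0.0845]
orientation: [[0.226, 0.974, -0.001], [0.974, -0.226, -0.004], [-0.004, -0.0, -1.0]]
wrist_force: [-2.2, -9.0, -1.1]
opening: 0.112
grasp_force: 30.0
```

Request:
send_rows:
  rows:
    - {"hand": 4, "x": 0.3, "y": 0, "z": 0, "wx": 0, "wy": 0, "wz": 0}
    - {"hand": 4, "x": 0.6, "y": 0, "z": 0, "wx": 0, "wy": 0, "wz": 0}
    - {"hand": 4, "x": 0.6, "y": 0, "z": 0, "wx": 0, "wy": 0, "wz": 0}

```text
clock: 14.6
position: [0.6133, -0.1068, 0.0845]
orientation: [[0.226, 0.974, -0.001], [0.974, -0.226, -0.004], [-0.004, -0.0, -1.0]]
wrist_force: [-2.0, -8.8, 0.1]
opening: 0.112
grasp_force: 30.0
```

Request:
send_rows:
  rows:
    - {"hand": 4, "x": 0.5, "y": 0, "z": 0, "wx": 0, "wy": 0, "wz": 0}
    - {"hand": 4, "x": 1, "y": 0, "z": 0, "wx": 0, "wy": 0, "wz": 0}
    - {"hand": 4, "x": 1.5, "y": 0, "z": 0, "wx": 0, "wy": 0, "wz": 0}

```text
clock: 14.98
position: [0.6136, -0.1056, 0.0846]
orientation: [[0.227, 0.974, -0.001], [0.974, -0.227, -0.004], [-0.005, -0.0, -1.0]]
wrist_force: [-3.6, -9.7, -1.1]
opening: 0.109
grasp_force: 30.0
```

Request:
send_rows:
  rows:
    - {"hand": 4, "x": 0.4, "y": 0, "z": 0, "wx": 0, "wy": 0, "wz": 0}
    - {"hand": 4, "x": 0.8, "y": 0, "z": 0, "wx": 0, "wy": 0, "wz": 0}
    - {"hand": 4, "x": 1.2, "y": 0, "z": 0, "wx": 0, "wy": 0, "wz": 0}

```text
clock: 15.35
position: [0.6139, -0.1043, 0.0845]
orientation: [[0.226, 0.974, -0.001], [0.974, -0.226, -0.004], [-0.004, -0.0, -1.0]]
wrist_force: [-2.3, -9.8, -1.0]
opening: 0.113
grasp_force: 30.0
```

Request:
send_rows:
  rows:
    - {"hand": 4, "x": 0.7, "y": 0, "z": 0, "wx": 0, "wy": 0, "wz": 0}
    - {"hand": 4, "x": 1.4, "y": 0, "z": 0, "wx": 0, "wy": 0, "wz": 0}
    - {"hand": 4, "x": 2.1, "y": 0, "z": 0, "wx": 0, "wy": 0, "wz": 0}

```text
clock: 15.72
position: [0.6144, -0.1019, 0.0845]
orientation: [[0.226, 0.974, -0.001], [0.974, -0.226, -0.004], [-0.004, -0.0, -1.0]]
wrist_force: [-1.5, -10.5, -0.7]
opening: 0.116
grasp_force: 30.0
```

Request:
send_rows:
  rows:
    - {"hand": 4, "x": 0.7, "y": 0, "z": 0, "wx": 0, "wy": 0, "wz": 0}
    - {"hand": 4, "x": 1.4, "y": 0, "z": 0, "wx": 0, "wy": 0, "wz": 0}
    - {"hand": 4, "x": 2.1, "y": 0, "z": 0, "wx": 0, "wy": 0, "wz": 0}

```text
clock: 16.1
position: [0.6148, -0.0998, 0.0844]
orientation: [[0.226, 0.974, -0.001], [0.974, -0.226, -0.004], [-0.004, -0.0, -1.0]]
wrist_force: [-2.1, -10.4, -1.2]
opening: 0.109
grasp_force: 30.0
```

```bash
python3 - <<'E'
from h import *
a=snap("top");b=snap("side");o=r.get_obs();print(o["position"],o["wrist_force"])
f=lambda im,x,y,w,h:cv2.resize(im[y:y+h,x:x+w],(400,400),interpolation=cv2.INTER_CUBIC)
cv2.imwrite("pics/g4.png",np.hstack([f(a,298,188,50,50),f(b,330,205,50,50)]))
E
```

```text
[ 0.61484325 -0.09950971  0.08438309] [-2.16955716 -9.2338313  -0.81875589]
```

View pics/g4.png

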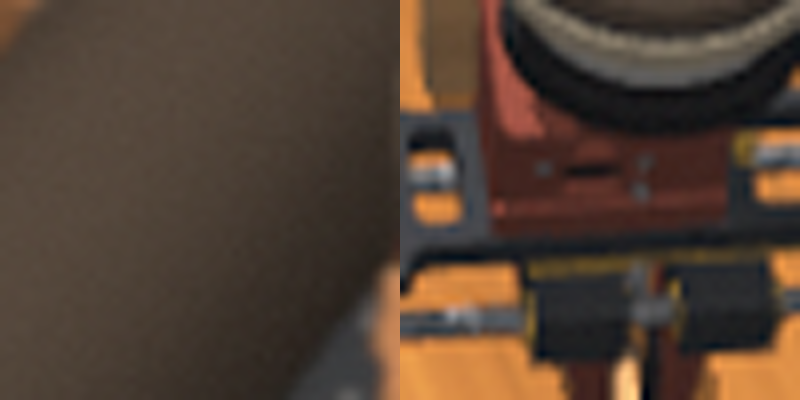

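The arm and gripper hide the clip in both pictures. In the side picture the wedge butt is still between the fingers at about (408,252). The push is steady at 10 N, so I'm continuing.

Request:
send_rows:
  rows:
    - {"hand": 4, "x": 0.7, "y": 0, "z": 0, "wx": 0, "wy": 0, "wz": 0}
    - {"hand": 4, "x": 1.4, "y": 0, "z": 0, "wx": 0, "wy": 0, "wz": 0}
    - {"hand": 4, "x": 2.1, "y": 0, "z": 0, "wx": 0, "wy": 0, "wz": 0}
    - {"hand": 4, "x": 2.8, "y": 0, "z": 0, "wx": 0, "wy": 0, "wz": 0}

```text
clock: 16.7
position: [0.6156, -0.0958, 0.0843]
orientation: [[0.225, 0.974, -0.001], [0.974, -0.225, -0.002], [-0.002, -0.001, -1.0]]
wrist_force: [-1.3, -6.9, -1.5]
opening: 0.115
grasp_force: 30.0
```

Request:
send_rows:
  rows:
    - {"hand": 4, "x": 0.7, "y": 0, "z": 0, "wx": 0, "wy": 0, "wz": 0}
    - {"hand": 4, "x": 1.4, "y": 0, "z": 0, "wx": 0, "wy": 0, "wz": 0}
    - {"hand": 4, "x": 2.1, "y": 0, "z": 0, "wx": 0, "wy": 0, "wz": 0}
    - {"hand": 4, "x": 2.8, "y": 0, "z": 0, "wx": 0, "wy": 0, "wz": 0}

```text
clock: 17.2
position: [0.6163, -0.0926, 0.0842]
orientation: [[0.225, 0.974, -0.001], [0.974, -0.225, -0.002], [-0.002, -0.001, -1.0]]
wrist_force: [-1.3, -5.4, -1.6]
opening: 0.109
grasp_force: 30.0
```

Request:
send_rows:
  rows:
    - {"hand": 4, "x": 0.7, "y": 0, "z": 0, "wx": 0, "wy": 0, "wz": 0}
    - {"hand": 4, "x": 1.4, "y": 0, "z": 0, "wx": 0, "wy": 0, "wz": 0}
    - {"hand": 4, "x": 2.1, "y": 0, "z": 0, "wx": 0, "wy": 0, "wz": 0}
    - {"hand": 4, "x": 2.8, "y": 0, "z": 0, "wx": 0, "wy": 0, "wz": 0}

```text
clock: 17.7
position: [0.617, -0.0896, 0.0842]
orientation: [[0.225, 0.974, -0.002], [0.974, -0.225, -0.001], [-0.002, -0.001, -1.0]]
wrist_force: [-0.9, -4.0, -1.6]
opening: 0.114
grasp_force: 30.0
```

Request:
send_rows:
  rows:
    - {"hand": 4, "x": 1, "y": 0, "z": 0.2, "wx": 0, "wy": 0, "wz": 0}
    - {"hand": 4, "x": 2, "y": 0, "z": 0.4, "wx": 0, "wy": 0, "wz": 0}
    - {"hand": 4, "x": 3, "y": 0, "z": 0.4, "wx": 0, "wy": 0, "wz": 0}
    - {"hand": 4, "x": 4, "y": 0, "z": 0.4, "wx": 0, "wy": 0, "wz": 0}
    - {"hand": 4, "x": 5, "y": 0, "z": 0.4, "wx": 0, "wy": 0, "wz": 0}

```text
clock: 18.32
position: [0.6188, -0.0836, 0.0841]
orientation: [[0.224, 0.975, -0.0], [0.975, -0.224, 0.0], [-0.0, -0.0, -1.0]]
wrist_force: [-1.4, -2.8, -2.3]
opening: 0.113
grasp_force: 30.0
```

Request:
send_rows:
  rows:
    - {"hand": 4, "x": 1, "y": 0, "z": 0, "wx": 0, "wy": 0, "wz": 0}
    - {"hand": 4, "x": 2, "y": 0, "z": 0, "wx": 0, "wy": 0, "wz": 0}
    - {"hand": 4, "x": 3, "y": 0, "z": 0, "wx": 0, "wy": 0, "wz": 0}
    - {"hand": 4, "x": 4, "y": 0, "z": 0, "wx": 0, "wy": 0, "wz": 0}
    - {"hand": 4, "x": 5, "y": 0, "z": 0, "wx": 0, "wy": 0, "wz": 0}

```text
clock: 18.95
position: [0.6203, -0.078, 0.0844]
orientation: [[0.223, 0.975, 0.0], [0.975, -0.223, 0.001], [0.001, 0.0, -1.0]]
wrist_force: [0.2, -1.8, -1.5]
opening: 0.115
grasp_force: 30.0
```

Request:
send_rows:
  rows:
    - {"hand": 4, "x": 1, "y": 0, "z": 0, "wx": 0, "wy": 0, "wz": 0}
    - {"hand": 4, "x": 2, "y": 0, "z": 0, "wx": 0, "wy": 0, "wz": 0}
    - {"hand": 4, "x": 3, "y": 0, "z": 0, "wx": 0, "wy": 0, "wz": 0}
    - {"hand": 4, "x": 4, "y": 0, "z": 0, "wx": 0, "wy": 0, "wz": 0}
    - {"hand": 4, "x": 5, "y": 0, "z": 0, "wx": 0, "wy": 0, "wz": 0}

```text
clock: 19.58
position: [0.6213, -0.0738, 0.0844]
orientation: [[0.224, 0.975, 0.0], [0.975, -0.224, 0.0], [0.0, 0.0, -1.0]]
wrist_force: [0.3, 0.1, -0.8]
opening: 0.112
grasp_force: 30.0
```

Request:
send_rows:
  rows:
    - {"hand": 4, "x": 1, "y": 0, "z": 0, "wx": 0, "wy": 0, "wz": 0}
    - {"hand": 4, "x": 2, "y": 0, "z": 0, "wx": 0, "wy": 0, "wz": 0}
    - {"hand": 4, "x": 3, "y": 0, "z": 0, "wx": 0, "wy": 0, "wz": 0}
    - {"hand": 4, "x": 4, "y": 0, "z": 0, "wx": 0, "wy": 0, "wz": 0}
    - {"hand": 4, "x": 5, "y": 0, "z": 0, "wx": 0, "wy": 0, "wz": 0}

```text
clock: 20.2
position: [0.6224, -0.069, 0.0844]
orientation: [[0.224, 0.975, 0.0], [0.975, -0.224, 0.0], [0.0, 0.0, -1.0]]
wrist_force: [0.5, 0.5, -0.0]
opening: 0.111
grasp_force: 30.0
```

Request:
send_rows:
  rows:
    - {"hand": 4, "x": 1, "y": 0, "z": 0, "wx": 0, "wy": 0, "wz": 0}
    - {"hand": 4, "x": 2, "y": 0, "z": 0, "wx": 0, "wy": 0, "wz": 0}
    - {"hand": 4, "x": 3, "y": 0, "z": 0, "wx": 0, "wy": 0, "wz": 0}
    - {"hand": 4, "x": 3, "y": 0, "z": 0, "wx": 0, "wy": 0, "wz": 0}

```text
clock: 20.7
position: [0.623, -0.066, 0.0843]
orientation: [[0.224, 0.975, -0.0], [0.975, -0.224, 0.0], [0.0, -0.0, -1.0]]
wrist_force: [-1.0, 0.0, 0.2]
opening: 0.112
grasp_force: 30.0
```

The force has dropped to zero with the nose about 51 mm past the seat, so the clip has let go. I'm withdrawing the wedge straight back.

Request:
send_rows:
  rows:
    - {"hand": 4, "x": -4, "y": 0, "z": 0, "wx": 0, "wy": 0, "wz": 0}
    - {"hand": 4, "x": -9, "y": 0, "z": -0.2, "wx": 0, "wy": 0, "wz": 0}
    - {"hand": 4, "x": -15, "y": 0, "z": -0.3, "wx": 0, "wy": 0, "wz": 0}
    - {"hand": 4, "x": -21, "y": 0, "z": -0.3, "wx": 0, "wy": 0, "wz": 0}
    - {"hand": 4, "x": -27, "y": 0, "z": -0.3, "wx": 0, "wy": 0, "wz": 0}

```text
clock: 21.32
position: [0.6168, -0.0931, 0.0846]
orientation: [[0.224, 0.975, -0.0], [0.975, -0.224, -0.0], [-0.0, -0.0, -1.0]]
wrist_force: [0.3, -0.4, -0.3]
opening: 0.113
grasp_force: 30.0
```

Request:
send_rows:
  rows:
    - {"hand": 4, "x": -6, "y": 0, "z": 0, "wx": 0, "wy": 0, "wz": 0}
    - {"hand": 4, "x": -13, "y": 0, "z": 0, "wx": 0, "wy": 0, "wz": 0}
    - {"hand": 4, "x": -21, "y": 0, "z": 0, "wx": 0, "wy": 0, "wz": 0}
    - {"hand": 4, "x": -29, "y": 0, "z": 0, "wx": 0, "wy": 0, "wz": 0}
    - {"hand": 4, "x": -37, "y": 0, "z": 0, "wx": 0, "wy": 0, "wz": 0}

```text
clock: 21.95
position: [0.6085, -0.1292, 0.0847]
orientation: [[0.224, 0.975, 0.0], [0.975, -0.224, -0.0], [0.0, 0.0, -1.0]]
wrist_force: [-0.5, 0.1, 0.7]
opening: 0.113
grasp_force: 30.0
```

Request:
send_rows:
  rows:
    - {"hand": 4, "x": -15, "y": 0, "z": 0, "wx": 0, "wy": 0, "wz": 0}
    - {"hand": 4, "x": -35, "y": 0, "z": 0, "wx": 0, "wy": 0, "wz": 0}
    - {"hand": 4, "x": -65, "y": 0, "z": 0, "wx": 0, "wy": 0, "wz": 0}
    - {"hand": 4, "x": -110, "y": 0, "z": 0, "wx": 0, "wy": 0, "wz": 0}
    - {"hand": 4, "x": -150, "y": 0, "z": 0, "wx": 0, "wy": 0, "wz": 0}

```text
clock: 22.58
position: [0.574, -0.2775, 0.0848]
orientation: [[0.225, 0.974, 0.0], [0.974, -0.225, -0.001], [-0.001, 0.0, -1.0]]
wrist_force: [-0.7, -0.1, -1.5]
opening: 0.11
grasp_force: 30.0
```

Request:
send_rows:
  rows:
    - {"hand": 4, "x": -40, "y": 11, "z": 0, "wx": 0, "wy": 0, "wz": -0.1}
    - {"hand": 4, "x": -75, "y": 21.5, "z": 15, "wx": 0, "wy": 0, "wz": -0.225}
    - {"hand": 4, "x": -75, "y": 21.5, "z": 45, "wx": 0, "wy": 0, "wz": -0.225}
    - {"hand": 4, "x": -75, "y": 21.5, "z": 63, "wx": 0, "wy": 0, "wz": -0.225}
    - {"hand": 4, "x": -75, "y": 21.5, "z": 68, "wx": 0, "wy": 0, "wz": -0.225}

```text
clock: 23.2
position: [0.5784, -0.3523, 0.0153]
orientation: [[0.001, 1.0, -0.002], [1.0, -0.001, 0.001], [0.001, -0.002, -1.0]]
wrist_force: [0.7, 0.7, 0.0]
opening: 0.112
grasp_force: 30.0
```

Request:
send_rows:
  rows:
    - {"hand": 4, "x": 0, "y": 0, "z": 1.5, "wx": 0, "wy": 0, "wz": 0}
    - {"hand": 4, "x": 0, "y": 0, "z": 2.5, "wx": 0, "wy": 0, "wz": 0}
    - {"hand": 4, "x": 0, "y": 0, "z": 2.5, "wx": 0, "wy": 0, "wz": 0}

```text
clock: 23.58
position: [0.5797, -0.3526, 0.0149]
orientation: [[0.0, 1.0, 0.001], [1.0, -0.0, -0.0], [-0.0, 0.001, -1.0]]
wrist_force: [0.3, 0.0, -0.3]
opening: 0.113
grasp_force: 30.0
```

Underside about 2 mm above the bench. I'm going down 1.7 mm, releasing, rising and clearing the view.

Request:
send_rows:
  rows:
    - {"hand": 4, "x": 0, "y": 0, "z": 1.6, "wx": 0, "wy": 0, "wz": 0}
    - {"hand": 4, "x": 0, "y": 0, "z": 1.6, "wx": 0, "wy": 0, "wz": 0}
    - {"hand": 40, "x": 0, "y": 0, "z": 1.6, "wx": 0, "wy": 0, "wz": 0}
    - {"hand": 40, "x": 0, "y": 0, "z": 1.6, "wx": 0, "wy": 0, "wz": 0}
    - {"hand": 40, "x": 0, "y": 0, "z": 1.6, "wx": 0, "wy": 0, "wz": 0}

```text
clock: 24.2
position: [0.5791, -0.3526, 0.0124]
orientation: [[0.001, 1.0, -0.0], [1.0, -0.001, 0.0], [0.0, -0.0, -1.0]]
wrist_force: [0.2, 0.7, 0.3]
opening: 0.415
grasp_force: 0.0
```

Request:
send_rows:
  rows:
    - {"hand": 45, "x": 0, "y": 0, "z": -30, "wx": 0, "wy": 0, "wz": 0}
    - {"hand": 45, "x": 0, "y": 0, "z": -80, "wx": 0, "wy": 0, "wz": 0}
    - {"hand": 45, "x": 0, "y": 0, "z": -130, "wx": 0, "wy": 0, "wz": 0}
    - {"hand": 45, "x": 0, "y": 0, "z": -180, "wx": 0, "wy": 0, "wz": 0}

```text
clock: 24.7
position: [0.5789, -0.3526, 0.1941]
orientation: [[0.001, 1.0, -0.0], [1.0, -0.001, 0.0], [0.0, -0.0, -1.0]]
wrist_force: [0.9, -0.4, 0.3]
opening: 0.514
grasp_force: 0.0
```

```bash
python3 - <<'E'
from h import *
a=snap("top","top5.png");b=snap("side","side5.png");o=r.get_obs();print(o["clock"],o["position"],o["wrist_force"])
f=lambda im,x,y,w,h:cv2.resize(im[y:y+h,x:x+w],(400,300),interpolation=cv2.INTER_CUBIC)
cv2.imwrite("pics/g5.png",np.vstack([np.hstack([f(a,270,180,64,48),f(b,320,200,64,48)]),np.hstack([f(a,350,190,96,72),f(b,310,220,160,160)])]))
E
```

```text
24.8 [ 0.58097672 -0.35492858  0.19865613] [-0.69572842 -0.65019536 -0.21350332]
```

View pics/g5.png

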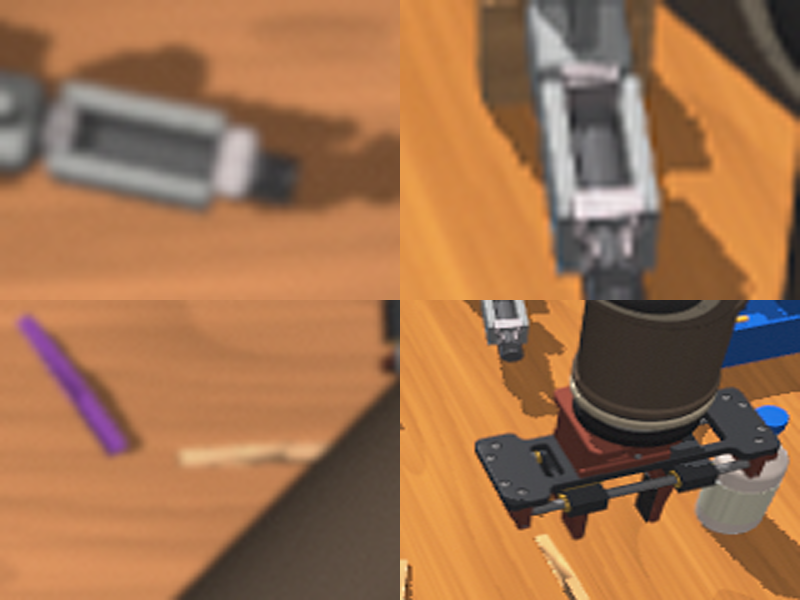

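The clip now rides high: in the side picture its crown is at about (353,232) with the legs visible below, and in the top picture it is at about (307,205). The wedge lies flat in its old place, and the purple look-alike is untouched.

```bash
python3 - <<'E'
from h import *
np.set_printoptions(precision=4,suppress=True)
C=[]
for n,(x,y,w,h) in(("top",(300,196,18,18)),("side",(343,222,20,16))):
    im=cv2.imread(f"pics/{n}5.png")[y:y+h,x:x+w].astype(float);big=cv2.resize(im,None,fx=4,fy=4,interpolation=cv2.INTER_CUBIC)
    m=((big.min(2)>150)&(big[:,:,2]>big[:,:,1]+6)).astype(np.uint8)
    k,l,st,ce=cv2.connectedComponentsWithStats(m);i=1+np.argmax(st[1:,4])
    B=cv2.boxPoints(cv2.minAreaRect(np.argwhere(l==i)[:,::-1].astype(np.float32)))/4+[x-.375,y-.375]
    C.append(ce[i]/4+[x-.375,y-.375]);print(n,st[i,4],C[-1],at(n,C[-1],.094));print([at(n,b,.094) for b in B])
print(tri(*C));o=r.get_obs();print(o["position"],o["orientation"])
E
```

```text
top 710 [306.9342 205.4757] [ 0.6301 -0.0245  0.094 ]
[array([ 0.6194, -0.0154,  0.094 ]), array([ 0.6445, -0.0218,  0.094 ]), array([ 0.6413, -0.0338,  0.094 ]), array([ 0.6162, -0.0274,  0.094 ])]
side 781 [352.5399 232.0219] [ 0.6299 -0.0241  0.094 ]
[array([ 0.6192, -0.0144,  0.094 ]), array([ 0.6449, -0.0193,  0.094 ]), array([ 0.6409, -0.0331,  0.094 ]), array([ 0.6154, -0.0283,  0.094 ])]
(array([ 0.6299, -0.0244,  0.0944]), np.float64(0.0003388782714394394))
[ 0.581  -0.3549  0.1987] [[ 0.0015  1.      0.0077]
 [ 1.     -0.0015 -0.0043]
 [-0.0043  0.0077 -1.    ]]
```

Request:
send_rows:
  rows:
    - {"hand": 45, "x": 50, "y": 8, "z": 0, "wx": 0, "wy": 0, "wz": 0}
    - {"hand": 45, "x": 110, "y": 17, "z": 0, "wx": 0, "wy": 0, "wz": 0}
    - {"hand": 45, "x": 170, "y": 26, "z": 0, "wx": 0, "wy": 0, "wz": 0.05}
    - {"hand": 45, "x": 230, "y": 35, "z": 10, "wx": 0, "wy": 0, "wz": 0.14}
    - {"hand": 45, "x": 275, "y": 42, "z": 20, "wx": 0, "wy": 0, "wz": 0.226}

```text
clock: 25.42
position: [0.6215, -0.0744, 0.1717]
orientation: [[0.226, 0.974, -0.0], [0.974, -0.226, 0.001], [0.001, -0.001, -1.0]]
wrist_force: [0.1, -0.3, -0.4]
opening: 0.518
grasp_force: 0.0
```

Request:
send_rows:
  rows:
    - {"hand": 45, "x": 24, "y": -1.5, "z": 5, "wx": 0, "wy": 0, "wz": 0}
    - {"hand": 45, "x": 48, "y": -3, "z": 15, "wx": 0, "wy": 0, "wz": 0}
    - {"hand": 45, "x": 48, "y": -3, "z": 35, "wx": 0, "wy": 0, "wz": 0}
    - {"hand": 45, "x": 48, "y": -3, "z": 45, "wx": 0, "wy": 0, "wz": 0}
    - {"hand": 45, "x": 48, "y": -3, "z": 45, "wx": 0, "wy": 0, "wz": 0}

```text
clock: 26.05
position: [0.6285, -0.0323, 0.1266]
orientation: [[0.228, 0.974, -0.002], [0.974, -0.228, -0.001], [-0.001, -0.001, -1.0]]
wrist_force: [-1.0, -0.1, 0.3]
opening: 0.512
grasp_force: 0.0
```

Request:
send_rows:
  rows:
    - {"hand": 45, "x": 5, "y": 0, "z": 12, "wx": 0, "wy": 0, "wz": 0}
    - {"hand": 45, "x": 5, "y": 0, "z": 24, "wx": 0, "wy": 0, "wz": 0}
    - {"hand": 45, "x": 5, "y": 0, "z": 32, "wx": 0, "wy": 0, "wz": 0}
    - {"hand": 45, "x": 5, "y": 0, "z": 36, "wx": 0, "wy": 0, "wz": 0}
    - {"hand": 45, "x": 5, "y": 0, "z": 36, "wx": 0, "wy": 0, "wz": 0}

```text
clock: 26.68
position: [0.6304, -0.0255, 0.0913]
orientation: [[0.225, 0.974, -0.0], [0.974, -0.225, -0.0], [-0.0, -0.0, -1.0]]
wrist_force: [-0.5, 0.2, -0.4]
opening: 0.514
grasp_force: 0.0
```

Request:
send_rows:
  rows:
    - {"hand": 22, "x": 0, "y": 0, "z": 0, "wx": 0, "wy": 0, "wz": 0}
    - {"hand": 22, "x": 0, "y": 0, "z": 0, "wx": 0, "wy": 0, "wz": 0}
    - {"hand": 22, "x": 0, "y": 0, "z": 0, "wx": 0, "wy": 0, "wz": 0}
    - {"hand": 22, "x": 0, "y": 0, "z": 0, "wx": 0, "wy": 0, "wz": 0}

```text
clock: 27.18
position: [0.6307, -0.0254, 0.0919]
orientation: [[0.225, 0.974, 0.001], [0.974, -0.225, 0.0], [0.0, 0.001, -1.0]]
wrist_force: [-0.0, -0.4, 1.7]
opening: 0.293
grasp_force: 30.0
```

Request:
send_rows:
  rows:
    - {"hand": 22, "x": 0, "y": 0, "z": -10, "wx": 0, "wy": 0, "wz": 0}
    - {"hand": 22, "x": 0, "y": 0, "z": -30, "wx": 0, "wy": 0, "wz": 0}
    - {"hand": 22, "x": 0, "y": 0, "z": -55, "wx": 0, "wy": 0, "wz": 0}
    - {"hand": 22, "x": -4, "y": -25, "z": -60, "wx": 0, "wy": 0, "wz": 0}
    - {"hand": 22, "x": -11, "y": -70, "z": -60, "wx": 0, "wy": 0, "wz": 0}

```text
clock: 27.8
position: [0.5606, -0.0208, 0.1534]
orientation: [[0.225, 0.974, 0.003], [0.974, -0.225, -0.0], [0.0, 0.003, -1.0]]
wrist_force: [0.6, -0.1, 0.1]
opening: 0.293
grasp_force: 30.0
```

Request:
send_rows:
  rows:
    - {"hand": 22, "x": -6, "y": -40, "z": 0, "wx": 0, "wy": 0, "wz": 0}
    - {"hand": 22, "x": -12, "y": -80, "z": 0, "wx": 0, "wy": 0, "wz": 0}
    - {"hand": 22, "x": -16, "y": -104, "z": 10, "wx": 0, "wy": 0, "wz": 0}
    - {"hand": 22, "x": -16, "y": -104, "z": 30, "wx": 0, "wy": 0, "wz": 0}
    - {"hand": 22, "x": -16, "y": -104, "z": 50, "wx": 0, "wy": 0, "wz": 0}

```text
clock: 28.42
position: [0.4555, -0.012, 0.1024]
orientation: [[0.225, 0.974, 0.002], [0.974, -0.225, 0.002], [0.002, 0.002, -1.0]]
wrist_force: [0.5, 0.2, -1.5]
opening: 0.295
grasp_force: 30.0
```

```bash
python3 - <<'E'
from h import *
b=snap("side");a=snap("top");o=r.get_obs();print(o["clock"],o["position"],o["opening"],o["grasp_force"])
f=lambda im,x,y,w,h:cv2.resize(im[y:y+h,x:x+w],(400,300),interpolation=cv2.INTER_CUBIC)
cv2.imwrite("pics/g6.png",np.hstack([f(a,250,190,120,90),f(b,220,180,160,120)]))
E
```

```text
28.525 [ 0.45424751 -0.0124975   0.10133394] 0.2918386497029764 29.99985021800967
```

View pics/g6.png

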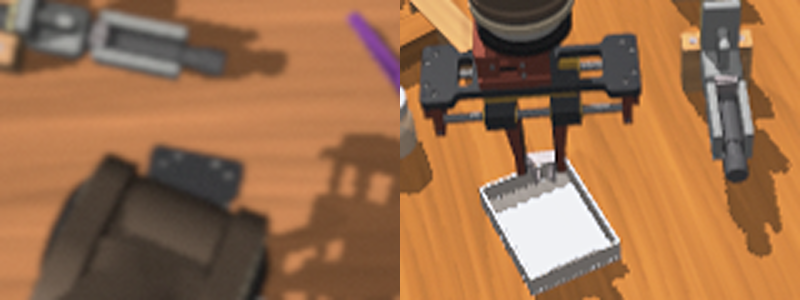

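The clip hangs in the fingers over the tray (side (276,245)) and the clamp's groove is bare. I'm lowering and releasing.

Request:
send_rows:
  rows:
    - {"hand": 22, "x": 0, "y": 0, "z": 25, "wx": 0, "wy": 0, "wz": 0}
    - {"hand": 22, "x": 0, "y": 0, "z": 50, "wx": 0, "wy": 0, "wz": 0}
    - {"hand": 22, "x": 0, "y": 0, "z": 61, "wx": 0, "wy": 0, "wz": 0}
    - {"hand": 22, "x": 0, "y": 0, "z": 65, "wx": 0, "wy": 0, "wz": 0}
    - {"hand": 22, "x": 0, "y": 0, "z": 65, "wx": 0, "wy": 0, "wz": 0}

```text
clock: 29.15
position: [0.4553, -0.0126, 0.0372]
orientation: [[0.225, 0.974, 0.001], [0.974, -0.225, 0.0], [0.0, 0.001, -1.0]]
wrist_force: [0.2, -0.1, -0.3]
opening: 0.294
grasp_force: 30.0
```

Request:
send_rows:
  rows:
    - {"hand": 40, "x": 0, "y": 0, "z": 0.5, "wx": 0, "wy": 0, "wz": 0}
    - {"hand": 40, "x": 0, "y": 0, "z": 0.5, "wx": 0, "wy": 0, "wz": 0}
    - {"hand": 40, "x": 0, "y": 0, "z": 0.5, "wx": 0, "wy": 0, "wz": 0}
    - {"hand": 40, "x": 0, "y": 0, "z": -10, "wx": 0, "wy": 0, "wz": 0}
    - {"hand": 40, "x": 0, "y": 0, "z": -40, "wx": 0, "wy": 0, "wz": 0}

```text
clock: 29.78
position: [0.454, -0.0128, 0.0768]
orientation: [[0.226, 0.974, -0.002], [0.974, -0.226, -0.001], [-0.001, -0.002, -1.0]]
wrist_force: [1.0, -0.0, 1.4]
opening: 0.459
grasp_force: 0.0
```

Request:
send_rows:
  rows:
    - {"hand": 40, "x": 0, "y": 0, "z": -40, "wx": 0, "wy": 0, "wz": 0}
    - {"hand": 40, "x": 30, "y": 0, "z": -90, "wx": 0, "wy": 0, "wz": 0}
    - {"hand": 40, "x": 80, "y": 0, "z": -120, "wx": 0, "wy": 0, "wz": 0}
    - {"hand": 40, "x": 130, "y": 0, "z": -120, "wx": 0, "wy": 0, "wz": 0}
    - {"hand": 40, "x": 130, "y": 0, "z": -120, "wx": 0, "wy": 0, "wz": 0}

```text
clock: 30.4
position: [0.4845, 0.1182, 0.1971]
orientation: [[0.219, 0.976, 0.001], [0.976, -0.219, 0.001], [0.001, 0.001, -1.0]]
wrist_force: [-0.6, -0.4, 0.6]
opening: 0.455
grasp_force: 0.0
```

```bash
python3 - <<'E'
from h import *
b=snap("side");a=snap("top");o=r.get_obs();print(o["clock"],o["position"],o["opening"],o["grasp_force"])
f=lambda im,x,y,w,h:cv2.resize(im[y:y+h,x:x+w],(400,300),interpolation=cv2.INTER_CUBIC)
cv2.imwrite("pics/g7.png",np.vstack([np.hstack([f(a,260,180,200,150),f(b,220,180,160,120)]),np.hstack([f(a,385,205,64,48),f(b,330,320,80,80)])]))
E
```

```text
30.5 [0.48374478 0.1138251  0.19672169] 0.4576452013269749 0.0
```

View pics/g7.png

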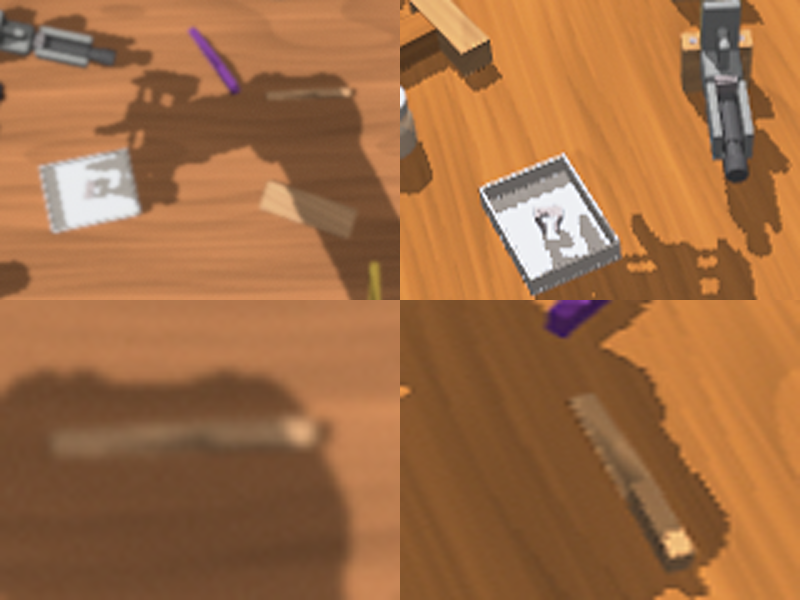

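The clip stands in the middle of the tray (side (279,268), top (311,272)). The wedge lies flat on the bench (top (416,228)) and the robot is clear. I'm handing in.

```bash
python3 -c "
from cell import r
print(r.close_job())"
```

```text
the job is handed in; nothing more can be done
None
```

The job is handed in: the wedge freed the clip at about 10 N of push, the clip stands in the parts tray, the wedge lies on the bench, and I saw nothing else moved; the hand-in returned no verdict.

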